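# Load chair-stretcher blocks into a sprung magazine

### The arm

A 6-joint arm with a two-finger parallel gripper is mounted at the origin on the work surface. World frame = base frame: x ahead of the robot, y to its left, z up, the work surface at z = 0. Lengths are in m, angles in rad, forces in N, time in s.
With the tool pointing down it reaches from about 0.275 to 0.85 m from the base axis. Payload 5.2 kg.
Tool frame: the origin (TCP) lies between the finger pads; the fingertips stand 11 mm ahead of it and the grasp point (between the pads) lies 8 mm behind it; z points along the fingers, y is the line along which they close (so a half turn about z gives the same grasp; the last joint's range is limited). The gripper opens to 85 mm and grips with 20 to 120 N. Pads are 22 mm wide; open, the fingers measure 114 mm over their backs; the gripper's body (76 mm by 85 mm) begins 54 mm behind the grasp point. The pads swing forward as they close: fully open they stand 13 mm farther back than shut.
Start: joints at [0.967, 0.259, 1.535, -0, 1.348, -0.203], TCP at [0.215, 0.506, 0.242] pointing down, gripper open.
Joint ranges: [-3.14, 3.14], [-0.91, 2.08], [0.19, 2.58], [-1.22, 4.36], [0.22, 2.71], [-3.12, 3.12]. Speed limits (rad/s): [2.57, 2.57, 3.14, 3.14, 3.14, 3.14].

### API

Orientations are given as a unit quaternion [x, y, z, w].
In Python, from station import robot gives the robot as it stands.
- The arm moves only by the tool carry_out, never from a script. Its argument "moves" is one flat list of numbers, 5 for each row, row after row: the finger opening in cm, from 0 to 8.54, then the shift along the tool's x, y, z in cm, then the turn about the tool's z in degrees. In form: [claw, tx, ty, tz, twist, claw, tx, ty, tz, twist, ...]. A call has 1 to 10 rows; each row is the pose to reach, as a shift and turn from the pose commanded when the call began, along the tool's axes at that moment; what a row does not reach only later rows make up. A row lasts 1/10 s, in which the tool goes at most 50 mm and 8.59 degrees, less where a joint would pass 70% of its speed; a pose out of reach is approached as far as the arm can. A call with a gripper value outside its range is refused whole. The fingers move at their own pace and stop on an object; "grip_force" is the grip in N (left out, the last holds). Time passes only in rows, so rows that repeat a pose let the fingers close. It gives the time, the measured TCP pose, the force, the opening and the grip force at its end, in the units of the state.
- robot.get_obs(): the state, without advancing time (a new reading comes with each control period).
- robot.camera(name): name is "side" or "top" or "wrist"; returns (picture, depth): 420x560x3 uint8, blue, green, red; 420x560 float32, m along the optical axis (not along the pixel's ray), 0 where there is no reading.
- robot.camera_params(name): a dict with "intrinsics" (3x3 intrinsics, pixels), "eye" and "orientation" of the camera in the world. Camera axes: x right, y down, z forward; pixel columns grow to the right and rows downward; lengths in m; the calibration is good to about 2 mm. A picture is of the moment at which its call begins: read the wrist's pose just before it. camera_params takes no time and is no camera call; for the wrist camera it gives the pose at the moment of the call.
- robot.job_done(): hands the job in; it is judged then, once.
Trained networks look in the newest picture that a camera, given by its name, has taken for a name from the list of things; names that differ only in an ending like _2 or _b are one class to them, and where a whole thing is asked for, a point or a joint stands for the part that bears it (a point fixed in the world has none). Each returns a list of dicts, best first, with "confidence" (0 to 1); they miss things now and then, are a little off and sometimes report something else, mostly with a low value. They report only what shows in the picture. A call takes as long as a camera call. They do not tell look-alikes from the thing itself.
- robot.search_frame(camera, target): "box" ([centre column, centre row, width, height] in pixels, round what is visible of it).
- robot.masks_of(camera, target): "pixels" (420x560 bool, what is visible of it) and "box" ([centre column, centre row, width, height] in pixels, round what is visible of it).
- robot.place_of(camera, target): "point" ([column, row] in pixels: a listed point, or the origin of a listed thing).
The state is a dict: "time_s": time; "joints": joint angles; "dq": joint speeds; "joint_efforts": joint torques, N m; "tcp_pos": TCP position; "ee_rot": TCP orientation; "wrist_force": force on the tool from outside, world axes, zero at the start; "moment": the same for the moment, N m; "finger_gap": finger opening in m; "grasp_force": force on a finger pad.
Only numpy, scipy, OpenCV 4.12 (cv2) and the standard library are available. Lean on these libraries where they do the work, as an engineer would, in place of code of your own. Each camera call takes 0.05 s, during which the arm holds its last target. There are 200 camera calls.

### The job

Load both light wooden blocks into the spring-loaded magazine, one after the other: lay a block lengthwise in the mouth and push it straight down against the spring until both orange lips have snapped shut over its ends, then do the same with the second on top of it. Leave the blocks held under the closed lips, and do not disturb the glue jar, hammer or chisel.

Things in the scene. Friction and masses are not known exactly. Their poses are not given: they have to be found in the camera images.
- magazine: aluminium block magazine on a blue base plate (74 x 190 mm), fixed to the bench, 115 mm tall; origin at the centre of the base's underside, on the bench; y along its length, z up. Upright cavity 44 mm wide (x), 124 mm long (y), open at the top, flared from 105 mm height up; it holds two blocks, one on the other
- mouth (a point): centre of the magazine's open top, 115 mm above its base. The two long sides are open in the middle, 70 mm wide, from 28 mm height up to the top: fingers holding a block by its long sides can go down with it and open there
- lip_level (a point): on the magazine's axis 85 mm above its base, level with the lips' flat undersides, where a loaded block's top ends up. A block laid in the mouth rests on the lips' sloping tops, its underside about 12 mm above this point. Push its top at least 2 mm below this point and the lips snap over it; there is room for 10 mm more
- follower (a joint): yellow spring-loaded plate in the cavity: 0 = empty, at the top (2 mm below the lips), grows downward in m to 0.064 at the bottom; 0.024 with one block held under the lips, 0.050 with two. Its spring pushes up with 3 N at the top, 7 N at the bottom
- lip_a (a joint): orange sprung lip at the magazine's +y end, 22 mm wide: 0 = shut, reaching 6 mm over the block's end, grows in m as it is pushed outward (to 0.012). Its sloping top is pushed aside by a block coming down; passing both lips and the spring takes about 5 to 12 N in all
- lip_b (a joint): the same lip at the magazine's -y end
- block_a: light wooden chair-stretcher block, a plain bar 40 x 120 x 26 mm (its own x, y, z), about 85 g, lying flat with a 40 mm wide top; origin at the centre of its underside, y along its length. The two blocks are alike and may go in in either order, either way round
- block_a_center (a point): centre of block_a, 13 mm above its origin
- block_b: light wooden chair-stretcher block, a plain bar 40 x 120 x 26 mm (its own x, y, z), about 85 g, lying flat with a 40 mm wide top; origin at the centre of its underside, y along its length. The two blocks are alike and may go in in either order, either way round
- block_b_center (a point): centre of block_b, 13 mm above its origin
- glue_jar: bystander: glue jar with red cap, 68 mm across, 95 mm tall; origin at the centre of its underside
- hammer: bystander: hammer, 260 mm long, lying on the bench
- chisel: bystander: wood chisel, 245 mm long, lying on the bench
There are look-alikes about, which are no part of the job. What is shaped like the block_a but black or turquoise is not meant.

How it is judged:
On the way, in this order (a step that is already met when the one before it is completed fails the run):
1. one block is in the magazine, under both closed lips (((z of block_a_center in the frame of magazine below 0.0745 m and horizontal distance between block_a_center and lip_level below 0.008 m and angle between the z axis of block_a and the z axis of magazine, either way round below 0.06 rad) or (z of block_b_center in the frame of magazine below 0.0745 m and horizontal distance between block_b_center and lip_level below 0.008 m and angle between the z axis of block_b and the z axis of magazine, either way round below 0.06 rad)) and value of joint each of lip_a, lip_b below 0.002 m), for 0.2 s.
2. both blocks are in the magazine, under both closed lips (z of each of block_a_center, block_b_center in the frame of magazine below 0.0745 m and horizontal distance between each of block_a_center, block_b_center and lip_level below 0.008 m and angle between the z axis of each of block_a, block_b and the z axis of magazine, either way round below 0.06 rad and value of joint each of lip_a, lip_b below 0.002 m), for 0.2 s.
At the end, for the whole second after the job is handed in: Both blocks lie flat in the magazine (centres within 8 mm of its axis, tilt under 0.06 rad, centre at most 74.5 mm above its base, that is, top not above the lips' underside by more than 2.5 mm), both lips are shut (within 2 mm) and the blocks are at rest (all of step 2 and linear speed of each of block_a, block_b below 0.02 m/s); the robot touches nothing.
It fails at once if the glue jar is shifted by more than 30 mm (distance of glue_jar from where it was at the start of the episode above 0.03 m).
It fails at once if the hammer is shifted by more than 30 mm (distance of hammer from where it was at the start of the episode above 0.03 m).
It fails at once if the chisel is shifted by more than 30 mm (distance of chisel from where it was at the start of the episode above 0.03 m).
It also fails if it takes over 61 s, if anything falls off the work surface, if the arm or the gripper's body presses on something with over 40 N, if the wrist force passes 120 N, or if a joint passes its speed limit or range.

## Working session

There is one attempt and no reset: what is moved stays moved. The work goes in short steps, Python scripts to look and compute and a tool call to move; the robot and the scene stay as the last step left them, time stands still between calls to the robot, and variables do not carry over. Pictures are saved under pics/ and viewed, at most 10 in all, crops included, and the job is handed in when it is done.

Besides the shell and the picture viewer there is one more tool, called after "Call:" as name(argument=value, ...), one argument or row to a line, values as JSON. carry_out: Moves the arm, as the interface text tells. Its arguments: {"type":"object","properties":{"moves":{"type":"array","items":{"type":"number"}},"grip_force":{"type":"number"}},"required":["moves"]}

```bash
ls; mkdir -p pics; cat > h.py <<'E'
import numpy as np, cv2
from scipy.spatial.transform import Rotation as R
from station import robot
def params(c):
    p=robot.camera_params(c); o=np.array(p["orientation"])
    M=R.from_quat(o).as_matrix() if o.size==4 else o.reshape(3,3)
    return np.array(p["intrinsics"]),np.array(p["eye"]),M
def cloud(c,depth,P=None):
    K,e,M=P or params(c)
    v,u=np.mgrid[:depth.shape[0],:depth.shape[1]]
    r=np.stack([(u-K[0,2])/K[0,0],(v-K[1,2])/K[1,1],np.ones_like(depth)],-1)*depth[...,None]
    return r@M.T+e
E
python3 - <<'E'
from h import *
ims=[]
for c in ("top","side"):
    im,d=robot.camera(c); np.savez(f"{c}.npz",im=im,d=d); cv2.imwrite(f"pics/{c}0.png",im)
    for t in ("magazine","block_a"):
        for r in robot.masks_of(c,t): print(c,t,round(r["confidence"],2),np.round(r["box"]), np.round(np.median(cloud(c,d)[r["pixels"]&(d>0)],0),3))
    for t in ("mouth","glue_jar","hammer","chisel"):
        for r in robot.place_of(c,t): print(c,t,round(r["confidence"],2),np.round(r["point"]))
    print(robot.camera_params(c))
print(robot.get_obs())
E
```

```text
pics
top magazine 0.77 [332. 245.  67.  26.] [ 0.507 -0.054  0.076]
top block_a 0.97 [225. 205.  43.  18.] [0.637 0.248 0.025]
top block_a 0.95 [153. 270.  44.  19.] [0.451 0.462 0.025]
top block_a 0.82 [172. 209.  36.  39.] [0.623 0.402 0.025]
top block_a 0.72 [213. 266.  43.  26.] [0.464 0.286 0.025]
top block_a 0.6 [201. 165.  25.  46.] [0.76  0.32  0.025]
top mouth 0.67 [331. 246.]
top mouth 0.38 [313. 170.]
top glue_jar 0.91 [408. 260.]
top hammer 0.71 [412. 197.]
top chisel 0.62 [314. 171.]
{'intrinsics': array([[536.61631353,   0.        , 288.73814919],
       [  0.        , 536.61631353, 211.14316279],
       [  0.        ,   0.        ,   1.        ]]), 'eye': array([0.44910742, 0.07173079, 1.57691142]), 'orientation': array([-0.70004387,  0.71207948, -0.03976501,  0.03605753])}
side magazine 0.69 [294. 270.  61.  79.] [ 0.5   -0.071  0.069]
side block_a 0.95 [176. 175.  25.  32.] [0.446 0.451 0.025]
side block_a 0.88 [281. 157.  38.  20.] [0.753 0.314 0.024]
side block_a 0.87 [265. 187.  33.  31.] [0.631 0.242 0.025]
side block_a 0.8 [209. 205.  37.  28.] [0.46  0.278 0.02
[... 499 characters left out ...]
50674 ])}
{'time_s': 0.7, 'joints': array([ 9.67235820e-01,  2.58563846e-01,  1.53501278e+00, -9.68057429e-06,
        1.34800132e+00, -2.02823414e-01]), 'dq': array([ 0.00033813, -0.00036756, -0.00063899,  0.00205659, -0.00038465,
       -0.00028224]), 'joint_efforts': array([-8.83811281e-04, -4.45779312e+01, -2.90844887e+01, -3.75822274e-04,
        9.69424618e-04,  7.42555926e-06]), 'tcp_pos': array([0.21454477, 0.50642556, 0.24232408]), 'ee_rot': array([1.99029469e-01, 9.79993505e-01, 4.91184196e-06, 7.22739423e-06]), 'wrist_force': array([-0.3811593,  0.8049668,  0.4401801]), 'moment': array([-0.00851299, -0.02529045,  0.02029064]), 'grasp_force': 0.0, 'finger_gap': 0.08524223123557474}
```

```bash
python3 - <<'E'
from h import *
im=np.load("top.npz")["im"]
cv2.imwrite("pics/topc.png",cv2.resize(im[130:330,110:450],None,fx=2.35,fy=2.35,interpolation=cv2.INTER_CUBIC))
E
```

```text
(no output)
```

View pics/topc.png

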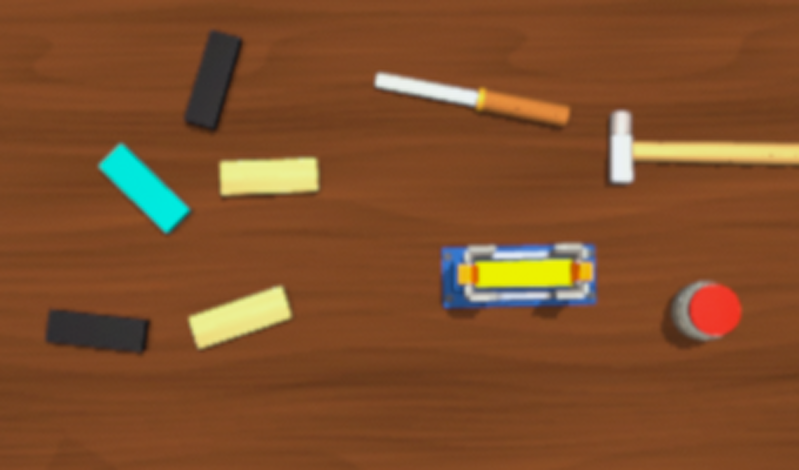

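```bash
cat >> h.py <<'E'
def rect(xy):
    (cx,cy),(w,h),a=cv2.minAreaRect(np.float32(xy)*1000)
    if w<h: a+=90; w,h=h,w
    return np.round([cx,cy,w,h,(a+90)%180-90],1)   # mm, long side angle deg in world
def togo(x,y,yaw_y):
    """shift in tool axes (cm) to put TCP over x,y (m), twist deg so that tool y lies along yaw_y (deg)"""
    o=robot.get_obs(); T=R.from_quat(o["ee_rot"]).as_matrix()
    d=T.T@(np.array([x,y,o["tcp_pos"][2]])-o["tcp_pos"])
    cur=np.degrees(np.arctan2(T[1,1],T[0,1]))
    tw=-((yaw_y-cur+90)%180-90)
    return np.round(d*100,2),round(tw,2),np.round(o["tcp_pos"],4)
E
python3 - <<'E'
from h import *
z=np.load("top.npz");im,d=z["im"],z["d"];P=cloud("top",d)
H,S,V=cv2.split(cv2.cvtColor(im,cv2.COLOR_BGR2HSV))
for n,(c,r) in dict(A=(225,205),B=(213,266)).items():
    m=np.zeros(d.shape,bool);m[r-25:r+25,c-30:c+30]=1;m&=(P[...,2]>.02)&(P[...,2]<.035)&(H>20)&(H<35)&(V>150)
    print(n,m.sum(),rect(P[m][:,:2]),np.median(P[m],0).round(4))
m=np.zeros(d.shape,bool);m[225:270,290:375]=1
b=m&(P[...,2]>.002)&(P[...,2]<.03)&(H>100)&(H<125)&(S>120); print("base",b.sum(),rect(P[b][:,:2]),np.median(P[b][:,2]))
b=m&(P[...,2]>.10);print("topmag",b.sum(),rect(P[b][:,:2]),P[b][:,2].max())
b=m&(S>200)&(H>25)&(H<33)&(P[...,2]>.06);print("follower",b.sum(),rect(P[b][:,:2]),np.median(P[b],0))
print(params("wrist"))
for p in ((.464,.286),(.507,-.054)): print(togo(*p,0))
E
```

```text
A 516 [637.8 251.4 119.9  40.  -89.1] [0.6378 0.2504 0.0256]
B 548 [464.3 286.6 120.3  39.9 -72. ] [0.4644 0.2859 0.0257]
base 265 [510.5 -56.7 185.4  72.2 -89.5] 0.00978537177594685
topmag 306 [505.  -27.4 213.9  78.2 -80.6] 1.576911418679066
follower 372 [499.3 -16.3 196.   51.2 -75. ] [ 0.51031532 -0.0576295   0.08254766]
(array([[363.85826158,   0.        , 283.56524995],
       [  0.        , 363.85826158, 215.69229381],
       [  0.        ,   0.        ,   1.        ]]), array([0.13666852, 0.5377722 , 0.37336306]), array([[ 3.89798795e-01,  8.69734806e-01,  3.02685095e-01],
       [ 9.20899912e-01, -3.67962431e-01, -1.28635151e-01],
       [-5.01724531e-04,  3.28884504e-01, -9.44370018e-01]]))
(array([-31.57, -10.57,   0.  ]), np.float64(67.04), array([0.2145, 0.5064, 0.2423]))
(array([-48.79, -40.19,   0.  ]), np.float64(67.04), array([0.2145, 0.5064, 0.2423]))
```

The two pale blocks are at px (225,205) and (213,266). The black ones are at (201,165) and (153,270), the turquoise one at (172,209). Only the pale pair fits "light wooden", and the enlarged crop confirms it. First a closer look at the magazine with the wrist camera.

Call:
carry_out(
  moves=[8.5, -49.2, -40.3, 0, 66.5, 8.5, -49.2, -40.3, 0, 66.5, 8.5, -49.2, -40.3, 0, 66.5, 8.5, -49.2, -40.3, 0, 66.5, 8.5, -49.2, -40.3, 0, 66.5, 8.5, -49.2, -40.3, 0, 66.5, 8.5, -49.2, -40.3, 0, 66.5, 8.5, -49.2, -40.3, 0, 66.5, 8.5, -49.2, -40.3, 0, 66.5, 8.5, -49.2, -40.3, 0, 66.5],
  grip_force=60,
)

```text
time_s: 1.7
tcp_pos: [0.4478, 0.0618, 0.2427]
ee_rot: [0.704, 0.71, 0.0, 0.0]
wrist_force: [0.6, 1.7, -0.3]
finger_gap: 0.0852
grasp_force: 0.0
```

```bash
python3 -c "
from h import *
print(togo(.5105,-.0567,.5))"
```

```text
(array([-1.19e+01,  6.17e+00,  1.00e-02]), np.float64(0.01), array([0.4478, 0.0618, 0.2427]))
```

Call:
carry_out(
  moves=[8.5, -11.9, 6.2, 0, 0, 8.5, -11.9, 6.2, 0, 0, 8.5, -11.9, 6.2, 0, 0, 8.5, -11.9, 6.2, 0, 0, 8.5, -11.9, 6.2, 0, 0],
)

```text
time_s: 2.2
tcp_pos: [0.5101, -0.0551, 0.2419]
ee_rot: [0.704, 0.71, -0.0, -0.001]
wrist_force: [-0.4, 1.2, -1.5]
finger_gap: 0.0847
grasp_force: 0.0
```

```bash
python3 - <<'E'
from h import *
P=params("wrist"); o=robot.get_obs()
im,d=robot.camera("wrist"); np.savez("wmag.npz",im=im,d=d,K=P[0],e=P[1],M=P[2])
cv2.imwrite("pics/wmag.png",im)
X=cloud("wrist",d,P); H,S,V=cv2.split(cv2.cvtColor(im,cv2.COLOR_BGR2HSV)); ok=d>0
print(togo(.5105,-.0567,.5), P[1]-o["tcp_pos"])
T=(X-o["tcp_pos"])
b=ok&(X[...,2]<.03)&(X[...,2]>.003)&(H>100)&(H<125)&(S>120);print("base",b.sum(),rect(X[b][:,:2]),np.median(X[b][:,2]))
b=ok&(X[...,2]<.13)&(X[...,2]>.108);print("top",b.sum(),rect(X[b][:,:2]),np.percentile(X[b][:,2],[5,50,95]))
b=ok&(S>180)&(H>25)&(H<33)&(X[...,2]>.06);print("follower",b.sum(),rect(X[b][:,:2]),np.median(X[b],0))
for r in robot.place_of("wrist","mouth")+robot.place_of("wrist","lip_level"): print(r)
E
```

```text
(array([-0.25,  0.08, -0.  ]), np.float64(0.01), array([ 0.5097, -0.0542,  0.242 ])) [-0.00015397  0.08307172  0.13107161]
base 0 [0. 0. 0. 0. 0.] nan
top 2259 [511.3 -60.1 141.2  61.2 -89.7] [0.10853687 0.11348557 0.11545764]
follower 0 [0. 0. 0. 0. 0.] [nan nan nan]
{'point': [284.6, 214.1], 'confidence': 0.85}
{'point': [283.3, 200.1], 'confidence': 0.74}
  return _methods._mean(a, axis=axis, dtype=dtype,
  ret = ret.dtype.type(ret / rcount)
  ret = um.true_divide(
```

View pics/wmag.png

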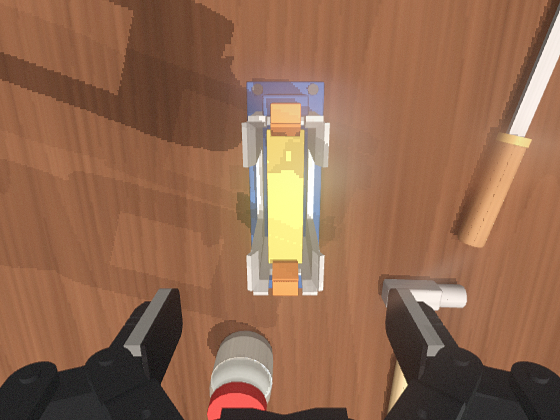

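The wrist view shows the magazine upright, centred at column about 286, rows 82–297. The yellow follower and both lips (rows ~115 and ~277) are clear, and the fingers are at the bottom. Next I refine the magazine pose from the top-rim points.

```bash
python3 - <<'E'
from h import *
z=np.load("wmag.npz");im,d=z["im"],z["d"];P=(z["K"],z["e"],z["M"]);X=cloud("wrist",d,P)
H,S,V=cv2.split(cv2.cvtColor(im,cv2.COLOR_BGR2HSV))
ok=d>0
c=np.zeros(d.shape,bool);c[75:305,235:335]=1;ok&=c
grey=ok&(S<70)&(X[...,2]>.11)
p=X[grey]*1000; print("z",np.percentile(p[:,2],[2,50,98]).round(1), rect(p[:,:2]/1000))
for s in ("lo","hi"):
    q=p[p[:,1]<-57] if s=="lo" else p[p[:,1]>-57]
    L=q[q[:,0]<511];Rr=q[q[:,0]>511]
    print(s,"y",np.percentile(q[:,1],[1,99]).round(1),"xL",np.percentile(L[:,0],[1,99]).round(1),"xR",np.percentile(Rr[:,0],[1,99]).round(1))
for nm,m in dict(fol=ok&(H>=23)&(H<35)&(S>60)&(X[...,2]>.075)&(X[...,2]<.09),lip=ok&(H>5)&(H<20)&(S>120)&(X[...,2]>.075)).items():
    q=X[m]*1000; print(nm,len(q),rect(q[:,:2]/1000) if len(q) else '',np.median(q,0).round(1))
    if nm=="lip":
        for k in (q[q[:,1]<-57],q[q[:,1]>-57]): print(rect(k[:,:2]/1000),np.percentile(k,[1,99],axis=0).round(1))
b=ok&(H>95)&(H<130)&(S>80)&(X[...,2]<.02);q=X[b]*1000;print("base",len(q),rect(q[:,:2]/1000))
K,e,M=P
for (u,v),zz in (((284.6,214.1),.115),((283.3,200.1),.085)):
    r=M@np.array([(u-K[0,2])/K[0,0],(v-K[1,2])/K[1,1],1]);print((e+r*(zz-e[2])/r[2]).round(4))
E
```

```text
z [110.2 113.9 115.9] [511.3 -60.1 141.2  61.2 -89.7]
lo y [-130.1  -94.5] xL [481.2 497.2] xR [525.8 542.1]
hi y [-24.   10.6] xL [480.5 496.8] xR [525.3 541.5]
fol 4322 [511.3 -59.7 114.7  30.1 -89.6] [510.9 -57.5  82.4]
lip 1363 [510.8 -59.3 155.8  23.5  90. ] [ 510.3 -116.6  101. ]
[ 511.6 -125.2   24.2   21.5   89.9] [[ 501.  -137.    85.7]
 [ 522.2 -113.4  103.6]]
[510.8   6.6  24.   23.5 -89.7] [[500.4  -5.4  88.5]
 [521.5  17.9 103.9]]
base 58 [510.7 -60.6 132.7  71.6 -88.6]
[ 0.511  -0.0606  0.115 ]
[ 0.51   -0.0587  0.085 ]
```

```bash
python3 -c "
from h import *
print(togo(.4643,.2866,18))"
```

```text
(array([ 3.405e+01, -4.170e+00,  2.000e-02]), np.float64(-17.39), array([ 0.5096, -0.0534,  0.2423]))
```

Call:
carry_out(
  moves=[8.5, 34.0, -4.2, 8, -17.4, 8.5, 34.0, -4.2, 8, -17.4, 8.5, 34.0, -4.2, 8, -17.4, 8.5, 34.0, -4.2, 8, -17.4, 8.5, 34.0, -4.2, 8, -17.4, 8.5, 34.0, -4.2, 8, -17.4, 8.5, 34.0, -4.2, 8, -17.4, 8.5, 34.0, -4.2, 8, -17.4, 8.5, 34.0, -4.2, 8, -17.4, 8.5, 34.0, -4.2, 8, -17.4],
)

```text
time_s: 3.35
tcp_pos: [0.4647, 0.2848, 0.1628]
ee_rot: [0.588, 0.809, 0.0, 0.0]
wrist_force: [0.1, 0.4, -0.6]
finger_gap: 0.0854
grasp_force: 0.0
```

```bash
cat >> h.py <<'E'
def look_block(tag,zlo,zhi):
    """pale block top in the wrist picture: world rect (mm, deg) and pose relative to the tool"""
    P=params("wrist"); o=robot.get_obs(); im,d=robot.camera("wrist")
    cv2.imwrite(f"pics/{tag}.png",im); X=cloud("wrist",d,P)
    H,S,V=cv2.split(cv2.cvtColor(im,cv2.COLOR_BGR2HSV))
    m=((d>0)&(H>18)&(H<35)&(S>40)&(V>120)&(X[...,2]>zlo)&(X[...,2]<zhi)).astype(np.uint8)
    m=cv2.morphologyEx(m,cv2.MORPH_OPEN,np.ones((5,5)))
    n,l,s,c=cv2.connectedComponentsWithStats(m)
    for i in range(1,n):
        if s[i,4]>1500:
            q=X[l==i]; r=rect(q[:,:2]); T=R.from_quat(o["ee_rot"]).as_matrix()
            print(s[i,:4],s[i,4],"world",r,"z",np.percentile(q[:,2],[5,50,95]).round(4),"togo",togo(r[0]/1000,r[1]/1000,r[4]+90))
E
python3 -c "
from h import *
look_block('wB',.015,.04)"
```

```text
[260 169  52 104] 3374 world [470.8 269.1  86.6  39.1 -72.2] z [0.0243 0.0254 0.0265] togo (array([-1.62,  0.07,  0.  ]), np.float64(0.12), array([0.4651, 0.2842, 0.1629]))
[438 236  81 111] 4514 world [638.7 256.9 103.   41.4 -88.7] z [0.0241 0.0253 0.0263] togo (array([-7.94, 15.67,  0.02]), np.float64(16.62), array([0.4651, 0.2842, 0.1629]))
```

```bash
sed -i 's/(d>0)&(H>18)&(H<35)&(S>40)&(V>120)&/(d>0)\&(V>100)\&/' h.py
python3 -c "
from h import *
look_block('wB2',.015,.04)"
```

```text
[457  81 103  97] 5695 world [611.  387.6  76.2  40.7  45. ] z [0.0198 0.0252 0.0264] togo (array([5.400e+00, 1.704e+01, 1.000e-02]), np.float64(62.86), array([0.4654, 0.2839, 0.1629]))
[258 122  55 150] 7702 world [465.7 284.6 119.9  40.1 -72.2] z [0.0242 0.0254 0.0265] togo (array([0.05, 0.05, 0.  ]), np.float64(0.06), array([0.4654, 0.2839, 0.1629]))
[432 229  87 118] 5197 world [638.7 256.7 105.2  42.2 -88.7] z [0.0194 0.0252 0.0263] togo (array([-7.91, 15.66,  0.02]), np.float64(16.56), array([0.4654, 0.2839, 0.1629]))
```

Call:
carry_out(
  moves=[8.5, 0.05, 0.05, 5, 0, 8.5, 0.05, 0.05, 10, 0, 8.5, 0.05, 0.05, 13.5, 0, 8.5, 0.05, 0.05, 15, 0, 8.5, 0.05, 0.05, 15, 0, 4.5, 0.05, 0.05, 15, 0, 3, 0.05, 0.05, 15, 0, 3, 0.05, 0.05, 15, 0, 3, 0.05, 0.05, 15, 0, 3, 0.05, 0.05, 15, 0],
  grip_force=60,
)

```text
time_s: 4.45
tcp_pos: [0.4667, 0.286, 0.0141]
ee_rot: [0.588, 0.809, 0.001, 0.001]
wrist_force: [0.7, -1.2, 7.3]
finger_gap: 0.0389
grasp_force: 62.6
```

Call:
carry_out(
  moves=[3, 0, 0, -2, 0, 3, 0, 0, -7, 0, 3, 0, 0, -12, 0, 3, 0, 0, -17, 0, 3, 0, 0, -21, 0, 3, 0, 0, -21, 0, 3, 0, 0, -21, 0],
)

```text
time_s: 5.15
tcp_pos: [0.4655, 0.2858, 0.2236]
ee_rot: [0.588, 0.809, 0.001, 0.001]
wrist_force: [0.5, 0.2, -1.5]
finger_gap: 0.0393
grasp_force: 61.7
```

```bash
python3 - <<'E'
from h import *
o=robot.get_obs();print(o["tcp_pos"],o["finger_gap"],o["wrist_force"])
look_block('wheld',o["tcp_pos"][2]-.02,o["tcp_pos"][2]+.035)
print(togo(.5113,-.0598,.36))
E
```

```text
[0.46551741 0.28581909 0.22355602] 0.03929190191124403 [ 0.54423161  0.24560268 -1.48018036]
[208 154 153 260] 28009 world [463.7 290.5 108.8  52.2 -71.5] z [0.2325 0.2348 0.2359] togo (array([ 0.51,  0.07, -0.  ]), np.float64(-0.55), array([0.4646, 0.2854, 0.2219]))
(array([-3.428e+01, -6.200e+00,  1.000e-02]), np.float64(17.59), array([0.4646, 0.2854, 0.2219]))
```

View pics/wheld.png

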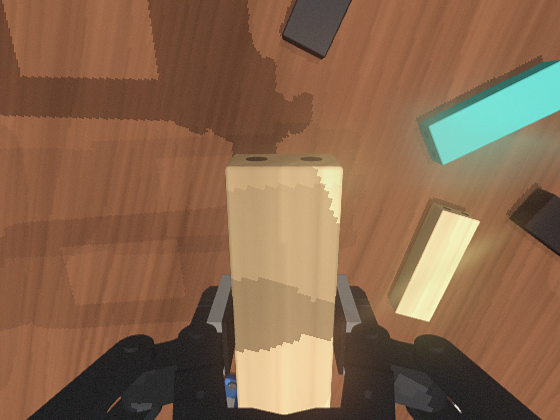

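The picture shows the pale block held between the fingers: top-face far edge at row 166, columns 227–342, near end hidden by the gripper. Next, where the block sits in the tool frame.

```bash
cat >> h.py <<'E'
def held():
    P=params("wrist"); o=robot.get_obs(); im,d=robot.camera("wrist")
    T=R.from_quat(o["ee_rot"]).as_matrix(); Y=(cloud("wrist",d,P)-o["tcp_pos"])@T*1000
    H,S,V=cv2.split(cv2.cvtColor(im,cv2.COLOR_BGR2HSV))
    m=(d>0)&(abs(Y[...,2]+12)<4)&(H>12)&(H<35)&(S>30)&(V>90)&(abs(Y[...,1])<35)&(Y[...,0]>-75)&(Y[...,0]<75)
    q=Y[m]; f=q[q[:,0]>20]
    print("tool frame mm: far end x",np.percentile(f[:,0],[98,99.5,100]).round(1),"near",q[:,0].min().round(1),"z",np.median(f[:,2]).round(1))
    for a in (25,35,45,54):
        s=f[abs(f[:,0]-a)<4][:,1]; print(a,s.min().round(1),s.max().round(1),"mid",((s.min()+s.max())/2).round(2))
    s=[np.median(f[abs(f[:,0]-a)<4][:,2]).round(1) for a in (25,40,54)]; print("z along x",s)
    print(o["tcp_pos"])
E
python3 -c "
from h import *
held()"
```

```text
tool frame mm: far end x [58.8 59.1 59.3] near -49.0 z -11.3
25 -20.4 19.9 mid -0.26
35 -20.3 19.9 mid -0.22
45 -20.2 19.8 mid -0.23
54 -20.2 19.8 mid -0.17
z along x [np.float64(-11.3), np.float64(-11.3), np.float64(-11.3)]
[0.46464576 0.28543119 0.22185835]
```

```bash
python3 - <<'E'
from h import *
z=np.load("top.npz");im,d=z["im"],z["d"];P=cloud("top",d)
H,S,V=cv2.split(cv2.cvtColor(im,cv2.COLOR_BGR2HSV))
m=np.zeros(d.shape,bool);m[222:275,285:380]=1
b=m&(d>0)&(P[...,2]>.108)&(P[...,2]<.125);print("rim",b.sum(),rect(P[b][:,:2]),P[b][:,:2].min(0),P[b][:,:2].max(0))
b=m&(d>0)&(P[...,2]>.08)&(P[...,2]<.125)&(H>5)&(H<19)&(S>130);print("lips",b.sum(),rect(P[b][:,:2]))
b=m&(d>0)&(P[...,2]>.075)&(P[...,2]<.09)&(H>24)&(S>180);print("fol",b.sum(),rect(P[b][:,:2]))
for i in range(3): print(togo(.5113,-.0598,.36))
E
```

```text
rim 167 [510.3 -56.3 141.9  60.5 -89.5] [ 0.47978805 -0.127346  ] [0.54103269 0.01458788]
lips 45 [509.8 -57.5 127.5  19.3 -89.5]
fol 394 [508.1 -42.5 139.2  33.2  89.1]
(array([-3.428e+01, -6.150e+00,  2.000e-02]), np.float64(17.58), array([0.4642, 0.2852, 0.2209]))
(array([-3.428e+01, -6.150e+00,  2.000e-02]), np.float64(17.58), array([0.4642, 0.2852, 0.2209]))
(array([-3.428e+01, -6.150e+00,  2.000e-02]), np.float64(17.58), array([0.4642, 0.2852, 0.2209]))
```

Call:
carry_out(
  moves=[3, -34.15, -6.1, 0, 17.6, 3, -34.15, -6.1, 0, 17.6, 3, -34.15, -6.1, 0, 17.6, 3, -34.15, -6.1, 0, 17.6, 3, -34.15, -6.1, 0, 17.6, 3, -34.15, -6.1, 0, 17.6, 3, -34.15, -6.1, 0, 17.6, 3, -34.15, -6.1, 4, 17.6, 3, -34.15, -6.1, 6, 17.6, 3, -34.15, -6.1, 6, 17.6],
)

```text
time_s: 6.25
tcp_pos: [0.5089, -0.0576, 0.1573]
ee_rot: [0.706, 0.709, -0.002, -0.005]
wrist_force: [0.1, 0.3, -0.5]
finger_gap: 0.0387
grasp_force: 61.5
```

Call:
carry_out(
  moves=[3, 0, 0, 0, 0, 3, 0, 0, 0, 0, 3, 0, 0, 0, 0, 3, 0, 0, 0, 0],
)

```text
time_s: 6.65
tcp_pos: [0.5131, -0.0579, 0.1634]
ee_rot: [0.705, 0.709, 0.0, 0.001]
wrist_force: [0.0, 0.7, -1.3]
finger_gap: 0.0389
grasp_force: 61.5
```

```bash
python3 - <<'E'
from h import *
held()
print(togo(.5115,-.0584,.36),robot.get_obs()["wrist_force"])
im,d=robot.camera("wrist");cv2.imwrite("pics/over.png",im)
E
```

```text
tool frame mm: far end x [58.7 59.1 59.5] near -49.1 z -11.3
25 -19.7 20.5 mid 0.4
35 -19.8 20.3 mid 0.24
45 -19.7 20.3 mid 0.28
54 -19.9 20.3 mid 0.2
z along x [np.float64(-11.3), np.float64(-11.3), np.float64(-11.3)]
[ 0.51309048 -0.05788024  0.163353  ]
(array([-0.05, -0.14, -0.  ]), np.float64(0.01), array([ 0.5129, -0.0579,  0.1632])) [-0.60682367 -1.09674556 -0.52281492]
```

View pics/over.png

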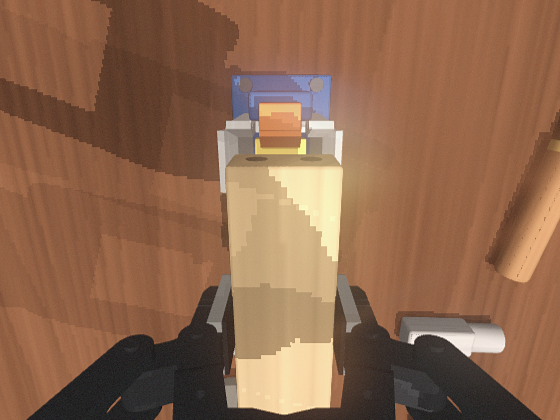

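```bash
cat >> h.py <<'E'
def rim():
    P=params("wrist"); o=robot.get_obs(); im,d=robot.camera("wrist")
    T=R.from_quat(o["ee_rot"]).as_matrix(); X=cloud("wrist",d,P); Y=(X-o["tcp_pos"])@T*1000
    m=(d>0)&(X[...,2]>.107)&(X[...,2]<.12)&(abs(Y[...,1])<50)&(Y[...,0]>40)&(Y[...,0]<90)&(cv2.cvtColor(im,cv2.COLOR_BGR2HSV)[...,1]<80)
    q=Y[m]; print(len(q),"rim far x",np.percentile(q[:,0],[98,99.5,100]).round(1),"y",np.percentile(q[:,1],[.5,99.5]).round(1))
    b=(d>0)&(abs(Y[...,2]+12)<4)&(abs(Y[...,1])<16)&(Y[...,0]>20)&(Y[...,0]<75);f=Y[b]
    print("block far",np.percentile(f[:,0],[98,99.5,100]).round(1))
E
python3 -c "
from h import *
rim()"
```

```text
1738 rim far x [68.5 68.6 68.6] y [-32.  29.]
block far [58.8 59.1 59.3]
```

Call:
carry_out(
  moves=[3, -0.1, -0.16, 0, 0, 3, -0.1, -0.16, 1.5, 0, 3, -0.1, -0.16, 3, 0, 3, -0.1, -0.16, 3.5, 0, 3, -0.1, -0.16, 4, 0, 3, -0.1, -0.16, 4.5, 0, 3, -0.1, -0.16, 4.8, 0, 3, -0.1, -0.16, 4.8, 0, 3, -0.1, -0.16, 4.8, 0, 3, -0.1, -0.16, 4.8, 0],
)

```text
time_s: 7.8
tcp_pos: [0.5111, -0.0592, 0.1146]
ee_rot: [0.705, 0.709, 0.0, 0.0]
wrist_force: [0.4, -0.0, -1.1]
finger_gap: 0.0394
grasp_force: 61.5
```

```bash
python3 - <<'E'
from h import *
held()
o=robot.get_obs();print(o["wrist_force"],o["moment"],togo(.5115,-.0584,.36))
E
```

```text
tool frame mm: far end x [58.8 59.1 59.4] near -48.8 z -11.3
25 -19.8 20.2 mid 0.23
35 -19.8 20.3 mid 0.23
45 -19.7 20.3 mid 0.31
54 -19.8 20.3 mid 0.26
z along x [np.float64(-11.3), np.float64(-11.3), np.float64(-11.3)]
[ 0.5111336  -0.05920768  0.11464972]
[ 1.18112109  0.4612674  -1.77944723] [ 0.03480239  0.03222861 -0.04449611] (array([0.08, 0.04, 0.  ]), np.float64(-0.02), array([ 0.5111, -0.0592,  0.1146]))
```

The block is inside the cavity with no side load. Now push it down.

Call:
carry_out(
  moves=[3, 0, 0, 0.8, 0, 3, 0, 0, 1.6, 0, 3, 0, 0, 2.4, 0, 3, 0, 0, 3.2, 0, 3, 0, 0, 4, 0, 3, 0, 0, 4.7, 0, 3, 0, 0, 4.7, 0, 3, 0, 0, 4.7, 0],
  grip_force=80,
)

```text
time_s: 8.65
tcp_pos: [0.5107, -0.0591, 0.067]
ee_rot: [0.705, 0.709, -0.0, -0.0]
wrist_force: [1.0, -0.7, 3.9]
finger_gap: 0.0385
grasp_force: 84.5
```

```bash
python3 - <<'E'
from h import *
held()
o=robot.get_obs();print(o["wrist_force"],o["moment"],o["finger_gap"])
im,d=robot.camera("wrist");cv2.imwrite("pics/in1.png",im)
E
```

```text
tool frame mm: far end x [55.8 58.7 67.5] near -49.9 z -11.2
25 -19.7 20.4 mid 0.34
35 -21.6 22.9 mid 0.67
45 -21.5 23.0 mid 0.72
54 -21.5 22.9 mid 0.7
z along x [np.float64(-11.2), np.float64(-11.2), np.float64(-11.3)]
[ 0.51065305 -0.05910404  0.0670066 ]
[ 1.49165272 -0.12796724  3.15939923] [-0.1110262  -0.22778654 -0.03135729] 0.03882627336231442
```

View pics/in1.png

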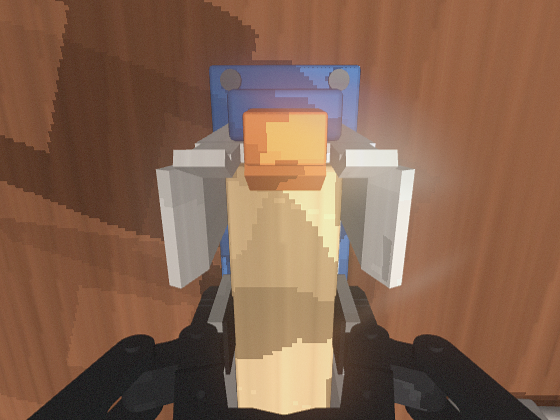

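The near-camera lip (rows 110–190) sits over the block's end, so it has snapped shut. Release and rise.

Call:
carry_out(
  moves=[5.5, 0, 0, 0, 0, 5.5, 0, 0, 0, 0, 5.5, 0, 0, 0, 0, 5.5, 0, 0, -1, 0, 5.5, 0, 0, -4, 0, 5.5, 0, 0, -9, 0, 5.5, 0, 0, -14, 0, 8.5, 0, 0, -17.5, 0, 8.5, 0, 0, -17.5, 0, 8.5, 0, 0, -17.5, 0],
)

```text
time_s: 9.75
tcp_pos: [0.5111, -0.0591, 0.2436]
ee_rot: [0.705, 0.709, 0.001, 0.001]
wrist_force: [-0.2, 0.8, -0.7]
finger_gap: 0.0849
grasp_force: 0.0
```

```bash
python3 - <<'E'
from h import *
P=params("wrist"); im,d=robot.camera("wrist");cv2.imwrite("pics/rel1.png",im)
X=cloud("wrist",d,P);H,S,V=cv2.split(cv2.cvtColor(im,cv2.COLOR_BGR2HSV))
for n in (-80,-60,-40):
    m=(d>0)&(abs(X[...,0]-.511)<.015)&(abs(X[...,1]*1000-n)<8);print(n,np.median(X[m],0).round(4))
m=(d>0)&(X[...,2]>.108)&(X[...,2]<.12)&(S<80)&(abs(X[...,0]-.511)<.04);print("rim",rect(X[m][:,:2]))
q=X[(d>0)&(H>5)&(H<16)&(S>140)&(X[...,2]>.082)&(abs(X[...,0]-.511)<.03)&(abs(X[...,1]+.059)<.085)]*1000
for k in (q[q[:,1]<-59],q[q[:,1]>-59]): print("lip",np.percentile(k,[1,99],axis=0).round(1).tolist())
print(togo(.6388,.2500,.9))
E
```

```text
-80 [ 0.5113 -0.0799  0.0845]
-60 [ 0.5104 -0.0595  0.0845]
-40 [ 0.5111 -0.0399  0.0844]
rim [511.3 -59.8 141.2  61.4 -89.7]
lip [[501.3, -137.4, 86.4], [521.9, -113.3, 103.6]]
lip [[500.4, -5.3, 88.4], [514.9, 4.0, 102.4]]
(array([30.81, 13.03, -0.  ]), np.float64(-0.56), array([ 0.5103, -0.0589,  0.2421]))
```

View pics/rel1.png

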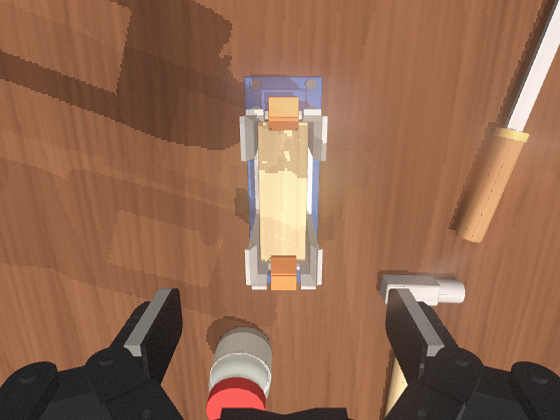

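Both lips are over the first block's ends, and its top is level at 84.5 mm. Now the second block, px (225,205) in the top view.

Call:
carry_out(
  moves=[8.5, 30.8, 13, 8, -0.6, 8.5, 30.8, 13, 8, -0.6, 8.5, 30.8, 13, 8, -0.6, 8.5, 30.8, 13, 8, -0.6, 8.5, 30.8, 13, 8, -0.6, 8.5, 30.8, 13, 8, -0.6, 8.5, 30.8, 13, 8, -0.6, 8.5, 30.8, 13, 8, -0.6, 8.5, 30.8, 13, 8, -0.6, 8.5, 30.8, 13, 8, -0.6],
)

```text
time_s: 10.8
tcp_pos: [0.6382, 0.2486, 0.1612]
ee_rot: [0.701, 0.713, -0.001, -0.0]
wrist_force: [0.0, -0.3, 0.3]
finger_gap: 0.085
grasp_force: 0.0
```

Call:
carry_out(
  moves=[8.5, 0, 0, 0, 0, 8.5, 0, 0, 0, 0, 8.5, 0, 0, 0, 0, 8.5, 0, 0, 0, 0],
)

```text
time_s: 11.2
tcp_pos: [0.6392, 0.2491, 0.1629]
ee_rot: [0.702, 0.713, 0.0, 0.0]
wrist_force: [-0.1, 0.1, 0.4]
finger_gap: 0.0853
grasp_force: 0.0
```

```bash
python3 -c "
from h import *
look_block('wA',.015,.04)"
```

```text
[185   0 102  65] 3828 world [604.9 380.9  56.9  40.1  45.1] z [0.0234 0.0253 0.0266] togo (array([13.22, -3.22, -0.  ]), np.float64(45.8), array([0.6392, 0.2492, 0.1628]))
[371  87 105  58] 1596 world [742.3 315.4  82.1  20.  -15.9] z [0.0242 0.0253 0.0265] togo (array([6.450e+00, 1.041e+01, 1.000e-02]), np.float64(-73.2), array([0.6392, 0.2492, 0.1628]))
[255 122  56 151] 7694 world [639.2 248.8 120.3  40.1 -88.7] z [0.0242 0.0254 0.0265] togo (array([-0.04,  0.  , -0.  ]), np.float64(-0.4), array([0.6392, 0.2492, 0.1628]))
```

Call:
carry_out(
  moves=[8.5, 0, 0, 5, -0.4, 8.5, 0, 0, 10, -0.4, 8.5, 0, 0, 13.5, -0.4, 8.5, 0, 0, 14.9, -0.4, 8.5, 0, 0, 14.9, -0.4, 8.5, 0, 0, 14.9, -0.4, 3, 0, 0, 14.9, -0.4, 3, 0, 0, 14.9, -0.4, 3, 0, 0, 14.9, -0.4, 3, 0, 0, 14.9, -0.4],
  grip_force=80,
)

```text
time_s: 12.25
tcp_pos: [0.6403, 0.2499, 0.0152]
ee_rot: [0.699, 0.715, 0.001, 0.001]
wrist_force: [-0.2, 0.3, 2.3]
finger_gap: 0.0384
grasp_force: 82.4
```

Call:
carry_out(
  moves=[3, 0, 0, 0, 0, 3, 0, 0, -2, 0, 3, 0, 0, -7, 0, 3, 0, 0, -12, 0, 3, 0, 0, -17, 0, 3, 0, 0, -21, 0, 3, 0, 0, -21, 0, 3, 0, 0, -21, 0, 3, 0, 0, -21, 0, 3, 0, 0, -21, 0],
)

```text
time_s: 13.25
tcp_pos: [0.638, 0.2494, 0.2208]
ee_rot: [0.699, 0.715, -0.002, -0.001]
wrist_force: [0.2, -0.7, -1.2]
finger_gap: 0.0386
grasp_force: 82.2
```

```bash
python3 -c "
from h import *
held()
print(togo(.5113,-.0592,.36),robot.get_obs()['finger_gap'])"
```

```text
tool frame mm: far end x [58.6 59.  59.2] near -50.4 z -10.2
25 -19.7 20.3 mid 0.31
35 -19.8 20.4 mid 0.27
45 -19.7 20.1 mid 0.21
54 -19.7 20.3 mid 0.28
z along x [np.float64(-10.2), np.float64(-10.2), np.float64(-10.2)]
[0.63801248 0.24939141 0.22080328]
(array([-30.56, -13.4 ,   0.07]), np.float64(0.97), array([0.6382, 0.2494, 0.221 ])) 0.038550761406464275
```

Call:
carry_out(
  moves=[3, -30.55, -13.4, 0, 1, 3, -30.55, -13.4, 0, 1, 3, -30.55, -13.4, 0, 1, 3, -30.55, -13.4, 0, 1, 3, -30.55, -13.4, 0, 1, 3, -30.55, -13.4, 0, 1, 3, -30.55, -13.4, 0, 1, 3, -30.55, -13.4, 4, 1, 3, -30.55, -13.4, 6, 1, 3, -30.55, -13.4, 6, 1],
)

```text
time_s: 14.3
tcp_pos: [0.5094, -0.0585, 0.1596]
ee_rot: [0.705, 0.709, -0.002, -0.004]
wrist_force: [0.6, 0.1, -1.5]
finger_gap: 0.0381
grasp_force: 82.2
```

Call:
carry_out(
  moves=[3, 0, 0, 0, 0, 3, 0, 0, 0, 0, 3, 0, 0, 0, 0, 3, 0, 0, 0, 0, 3, 0, 0, 0, 0],
)

```text
time_s: 14.8
tcp_pos: [0.5126, -0.0588, 0.1639]
ee_rot: [0.705, 0.709, 0.0, 0.001]
wrist_force: [0.4, 0.3, -0.5]
finger_gap: 0.0383
grasp_force: 82.2
```

```bash
python3 -c "
from h import *
rim();print(togo(.5111,-.0592,.36))"
```

```text
1771 rim far x [69.3 69.4 69.5] y [-31.9  29.2]
block far [58.6 59.  59.3]
(array([-0.04, -0.14, -0.  ]), np.float64(-0.01), array([ 0.5125, -0.0588,  0.1638]))
```

Call:
carry_out(
  moves=[3, -0.04, -0.14, 0, 0, 3, -0.04, -0.14, 1.5, 0, 3, -0.04, -0.14, 3, 0, 3, -0.04, -0.14, 3.5, 0, 3, -0.04, -0.14, 4, 0, 3, -0.04, -0.14, 4.5, 0, 3, -0.04, -0.14, 4.7, 0, 3, -0.04, -0.14, 4.7, 0, 3, -0.04, -0.14, 4.7, 0, 3, -0.04, -0.14, 4.7, 0],
)

```text
time_s: 15.85
tcp_pos: [0.5111, -0.0594, 0.1167]
ee_rot: [0.705, 0.709, 0.0, 0.0]
wrist_force: [0.0, -0.7, -1.8]
finger_gap: 0.0384
grasp_force: 82.2
```

Call:
carry_out(
  moves=[3, 0, 0, 0.8, 0, 3, 0, 0, 1.6, 0, 3, 0, 0, 2.4, 0, 3, 0, 0, 3.2, 0, 3, 0, 0, 4, 0, 3, 0, 0, 4.8, 0, 3, 0, 0, 4.8, 0, 3, 0, 0, 4.8, 0],
)

```text
time_s: 16.65
tcp_pos: [0.5118, -0.0597, 0.0688]
ee_rot: [0.705, 0.709, 0.0, 0.001]
wrist_force: [1.6, -1.5, 3.7]
finger_gap: 0.0384
grasp_force: 82.7
```

```bash
python3 - <<'E'
from h import *
o=robot.get_obs();print(o["wrist_force"],o["moment"],o["finger_gap"],o["tcp_pos"])
held()
E
```

```text
[ 1.55875283 -1.53663964  3.65283306] [-0.18056483 -0.30785126 -0.09718829] 0.038410155274513795 [ 0.51176897 -0.05971023  0.06883886]
tool frame mm: far end x [56.2 58.7 68.1] near -49.9 z -10.3
25 -19.7 20.3 mid 0.27
35 -22.9 21.8 mid -0.53
45 -22.7 21.8 mid -0.46
54 -22.6 21.8 mid -0.39
z along x [np.float64(-10.3), np.float64(-10.3), np.float64(-10.3)]
[ 0.51176897 -0.05971023  0.06883886]
```

Call:
carry_out(
  moves=[5.5, 0, 0, 0, 0, 5.5, 0, 0, 0, 0, 5.5, 0, 0, 0, 0, 5.5, 0, 0, -1, 0, 5.5, 0, 0, -4, 0, 5.5, 0, 0, -9, 0, 5.5, 0, 0, -14, 0, 8.5, 0, 0, -17.5, 0, 8.5, 0, 0, -17.5, 0, 8.5, 0, 0, -17.5, 0],
)

```text
time_s: 17.7
tcp_pos: [0.511, -0.0593, 0.2445]
ee_rot: [0.705, 0.709, 0.0, 0.001]
wrist_force: [0.2, 0.6, -0.5]
finger_gap: 0.0849
grasp_force: 0.0
```

Call:
carry_out(
  moves=[8.5, 0, 0, 0, 0, 8.5, 0, 0, 0, 0, 8.5, 0, 0, 0, 0, 8.5, 0, 0, 0, 0, 8.5, 0, 0, 0, 0],
)

```text
time_s: 18.2
tcp_pos: [0.5107, -0.0593, 0.2428]
ee_rot: [0.705, 0.709, -0.0, -0.0]
wrist_force: [-0.4, -1.0, -0.7]
finger_gap: 0.0853
grasp_force: 0.0
```

```bash
python3 - <<'E'
from h import *
P=params("wrist"); im,d=robot.camera("wrist");cv2.imwrite("pics/rel2.png",im)
X=cloud("wrist",d,P);H,S,V=cv2.split(cv2.cvtColor(im,cv2.COLOR_BGR2HSV))
for n in (-105,-80,-60,-40,-15):
    m=(d>0)&(abs(X[...,0]-.511)<.015)&(abs(X[...,1]*1000-n)<6);print(n,np.median(X[m],0).round(4))
q=X[(d>0)&(H>5)&(H<16)&(S>140)&(X[...,2]>.082)&(abs(X[...,0]-.511)<.03)&(abs(X[...,1]+.059)<.085)]*1000
for k in (q[q[:,1]<-59],q[q[:,1]>-59]): print("lip",np.percentile(k,[1,99],axis=0).round(1).tolist())
E
```

```text
-105 [ 0.5106 -0.105   0.0845]
-80 [ 0.5113 -0.0799  0.0845]
-60 [ 0.5112 -0.0599  0.0845]
-40 [ 0.5111 -0.0398  0.0844]
-15 [ 0.5109 -0.0148  0.0845]
lip [[501.3, -138.1, 88.2], [522.6, -113.4, 103.7]]
lip [[500.3, -23.2, 88.7], [518.9, 4.1, 182.2]]
```

View pics/rel2.png

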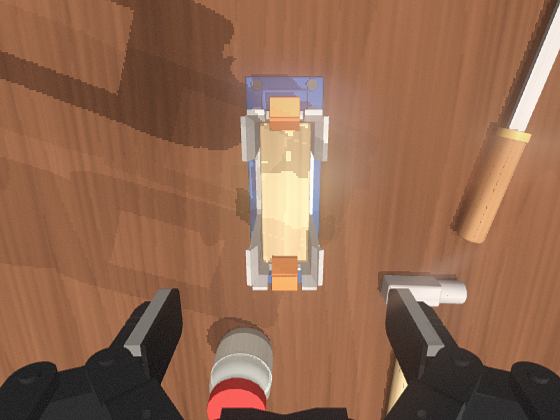

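The second block's top is level at 84.5 mm, with both lips (rows ~113 and ~273) shut over its ends. Jar, hammer and chisel look unmoved, so I hand in.

```bash
python3 -c "
from h import *
print(robot.job_done())"
```

```text
the job is handed in; nothing more can be done
None
```

Both light blocks are in the magazine under the closed lips, the top one level at 84.5 mm; the jar, hammer and chisel look unmoved, and I handed the job in at about 18 s (no verdict was returned).

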